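# Lock the centre post of a tiered fruit stand into its tapered socket

## Robot

A 6-joint arm with a two-finger parallel gripper is mounted at the origin on the work surface. World frame = base frame: x ahead of the robot, y to its left, z up, the work surface at z = 0. Lengths are in m, angles in rad, forces in N, time in s.
With the tool pointing down it reaches from about 0.35 to 0.775 m from the base axis. Payload 5.5 kg.
Tool frame: the origin (TCP) lies at the very end of the fingers, on their centre line; the grasp point (between the pads) lies 19 mm behind it; z points along the fingers, y is the direction in which the jaws open and shut (so a half turn about z gives the same grasp; the last joint's range is limited). The gripper opens to 85 mm and grips with 20 to 120 N. Pads are 22 mm wide; open, the fingers measure 114 mm over their backs; the gripper's body (76 mm by 85 mm) begins 54 mm behind the grasp point. The pads swing forward as they close: fully open they stand 13 mm farther back than shut.
Start: joints at [1.185, 0.313, 0.046, 1.304, 0, 1.431], TCP at [0.14, 0.558, 0.231] pointing down, gripper open.
Joint ranges: [-2.76, 2.76], [-0.86, 1.69], [-1.03, 1.26], [-2.2, 2.34], [-1.47, 1.5], [-3.14, 3.14]. Speed limits (rad/s): [2.57, 2.57, 3.14, 3.14, 3.14, 3.14].

## Interface

Orientations are given as a unit quaternion [w, x, y, z].
In Python, from workcell import env gives the robot as it stands. The module is installed in compiled form; this text tells all that it offers.
- The arm moves only by the shell command python3 -m pendant 'ROWS' [FORCE]. ROWS is JSON, a list of rows, each an object with "fingers": the finger opening in mm, from 0 to 85.4; "delta_pos": the shift along the tool's x, y, z in mm, a list of three; "angular": the turn, a rotation vector about the tool's x, y, z in rad, a list of three. In form: [{"fingers": fingers, "delta_pos": [x, y, z], "angular": [ax, ay, az]}, ...]. A call has 1 to 12 rows; each row shifts and turns the commanded pose from where the row before left it, along the tool's axes as they then stand; what a row does not reach is not made up. A row lasts 1/10 s, in which the tool goes at most 50 mm and 8.59 degrees, less where a joint would pass 70% of its speed; a pose out of reach is approached as far as the arm can. A call is refused whole if a number of a shift passes 50 or a number of a turn 0.15, either way. A call with a gripper value outside its range is refused whole. The fingers move at their own pace and stop on an object; FORCE is the grip in N (left out, the last holds). Time passes only in rows, so rows that do not move let the fingers close. It gives the time, the measured TCP pose, the force and the opening at its end, in the units of the state.
- env.get_state(): the state, without advancing time (a new reading comes with each control period).
- env.read_camera(name): name is "scene" or "top"; returns the picture (480x640x3 uint8, blue, green, red); there is no depth.
- env.camera_params(name): a dict with "fx", "fy", "cx", "cy" (pixels), "view" (4x4, takes a point from world to camera coordinates). Camera axes: x right, y up, looking along -z (the intrinsics and any distortion apply to the point x, -y, -z); pixel columns grow to the right and rows downward; lengths in m; the calibration is good to about 2 mm. A picture is of the moment at which its call begins. camera_params takes no time and is no camera call.
- env.hand_in(): hands the job in, once; it reports no verdict.
The state is a dict: "clock": time; "joint_pos": joint angles; "qvel": joint speeds; "tau": joint torques, N m; "tcp_pos": TCP position; "orientation": TCP orientation; "wrist_force": force on the tool from outside, world axes, zero at the start; "ft_torque": the same for the moment, N m; "finger_gap": finger opening in m.
Only numpy, scipy, OpenCV 4.12 (cv2) and the standard library are available. Lean on these libraries where they do the work, as an engineer would, in place of code of your own. Each camera call takes 0.05 s, during which the arm holds its last target. There are 200 camera calls.

## Task

Put up the fruit stand's centre post: take the flat-headed post out of the wooden rack, stand it in the tapered brass bush in the middle of the low white dish and let go. Then, with closed fingertips, tap gently down on its head, at least three separate taps lifting clear between them, until the post and bush sink no further and a last firm tap meets the firm stop and locks it. Never hit or press hard enough to crack the dish (well under 30 N), and leave the other things where they are.

Things in the scene. Friction and masses are not known exactly. Their poses are not given: they have to be found in the camera images.
- dish: Low round white ceramic dish, 216 mm across, rim 34 mm high, fixed to the table; origin on the table under its centre, z up. In its centre stands a ceramic boss 56 mm across, top 70 mm above the table.
- boss_top (a point): Centre of the top of the dish's boss, 70 mm above the table, on the socket's vertical axis. Inside the boss, out of sight, a firm rubber-faced stop meets the shank's tip. How far post and bush must sink to reach it differs each time, about 4 to 18 mm, only to be felt: under 12 N while sinking slowly, then it rises by about 11 N per mm. 14 to 25 N in all locks the post; over 30 N on the stop cracks the dish.
- bush_mouth (a point): Centre of the top of the brass bush, a sleeve 37 mm across and 40 mm long, at first 14 to 16 mm proud of the boss. Its bore, 24.8 mm at the mouth, 16.8 mm at the bottom, has the shank's taper: the shank wedges about 44 mm deep, collar about 6 mm above the bush. The bush slides down stiffly (drag 6 N, plus 120 N per m/s) and stays where it is driven.
- post_mid (a point): Half-way up the post, on its axis, z to its head. Round, 144 mm long, 0.15 to 0.3 kg; from below: steel tapered shank 50 mm long (16 mm across at the tip, 26 mm at the top), steel collar 36 mm across, 8 mm thick, wooden stem 18 mm across, 50 mm long, flat-topped wooden cylinder head 30 mm across, 36 mm high, to be gripped.
- post_tip (a point): Centre of the small lower end of the post's shank.
- post_top (a point): Centre of the post's flat top, 144 mm above the tip; where to tap.
- rack: Fixed wooden block 75 x 235 x 60 mm with three 29 mm square holes at -78, 0 and +78 mm along its y; origin under its centre on the table. The post hangs upright by its collar in one of them, its tip 10 mm above the table. It is the only thing there with a flat-topped cylinder head and about 45 mm taller than the other two, a ball-headed pestle and a cone-shaped reamer.
- post: The post; origin at the tip of its shank, z to the head.
- stop: The stop inside the boss, out of sight. This is only its fixed foot, origin 10 mm above the table on the socket's axis: the height of its working face, 14 to 26 mm above this, is not measured.
- jar: Bystander: amber glass jar 54 mm across, 75 mm high; origin under it.
- mug: Bystander: white mug 68 mm across, 60 mm high; origin under it.
- spoon: Bystander: spoon lying on the table.
- pestle: Bystander in the rack: wooden pestle with a ball head; origin at its lower end.
- reamer: Bystander in the rack: wooden citrus reamer with a cone; origin at its lower end.
Not all that is in view belongs to the job. What is shaped like the post but blue or purple is not meant.

How it is judged:
By the outcome, as a careful person would: the job done as asked, in the order asked, and still so for the second after the job is handed in, with the robot touching nothing.
It also fails if it takes over 61 s, if anything falls off the work surface, if the arm or the gripper's body presses on something with over 40 N, if the wrist force passes 120 N, or if a joint passes its speed limit or range.

## Working session

There is one attempt and no reset: what is moved stays moved. The work goes in short steps, Python scripts to look and compute and a shell command to move; the robot and the scene stay as the last step left them, time stands still between calls to the robot, and variables do not carry over. Pictures are saved under pics/ and viewed, about 8 in all and at most 12, crops included, and the job is handed in when it is done.

```bash
mkdir -p pics
python3 - <<'E'
from workcell import env
import cv2, numpy as np
for n in ("scene","top"):
    cv2.imwrite(f"pics/{n}0.png", env.read_camera(n))
    p=env.camera_params(n); print(n,{k:(np.round(v,4).tolist()) for k,v in p.items()})
s=env.get_state(); print({k:np.round(v,4).tolist() for k,v in s.items()})
E
```

```text
scene {'fx': 547.8108, 'fy': 547.8108, 'cx': 321.3429, 'cy': 237.197, 'view': [[-0.3535, 0.9353, 0.0169, 0.1231], [-0.5347, -0.2169, 0.8167, 0.1662], [0.7675, 0.2797, 0.5768, -1.6896], [0.0, 0.0, 0.0, 1.0]]}
top {'fx': 446.0144, 'fy': 446.0144, 'cx': 318.0325, 'cy': 231.9323, 'view': [[0.002, -0.9999, 0.011, 0.0421], [0.9969, 0.0029, 0.079, -0.5153], [-0.0791, 0.0108, 0.9968, -0.985], [0.0, 0.0, 0.0, 1.0]]}
{'clock': 0.1, 'joint_pos': [1.1854, 0.3139, 0.0451, 1.3036, -0.0, 1.4312], 'qvel': [0.0002, -0.001, 0.0026, 0.0001, 0.0011, 0.0014], 'tau': [0.0036, -48.1725, 29.9244, 0.0127, -0.0001, 0.0], 'tcp_pos': [0.1398, 0.5573, 0.2305], 'orientation': [-0.0002, 0.1226, 0.9925, -0.0008], 'wrist_force': [-0.0851, -0.7695, -0.3147], 'ft_torque': [-0.043, -0.0086, 0.0158], 'finger_gap': 0.0856}
```

View pics/scene0.png

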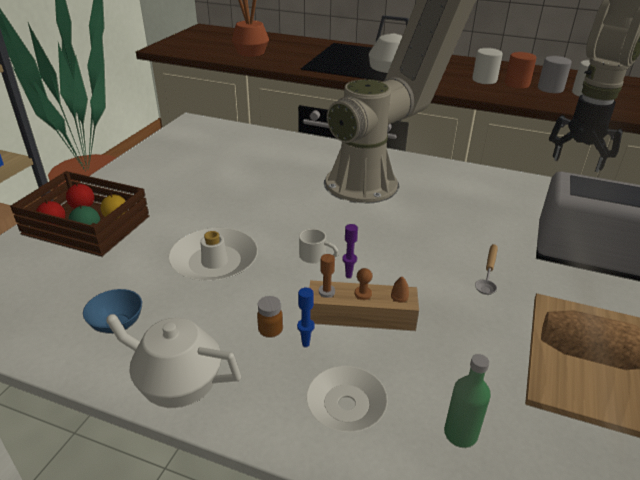

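View pics/top0.png

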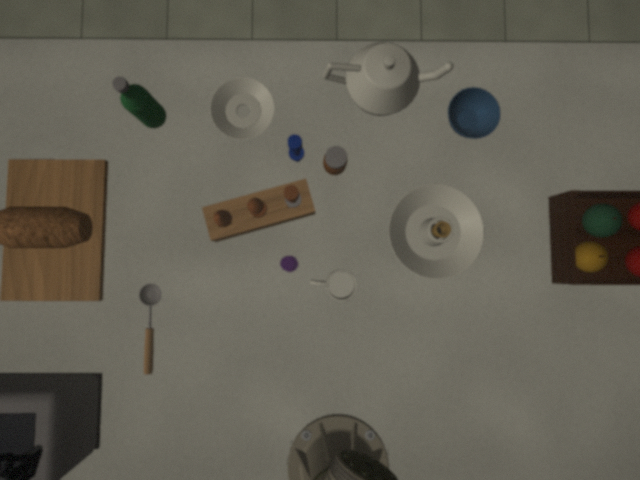

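The post is the flat-headed one at the left rack hole: scene (327,257), top (292,192). The dish's brass bush is at scene (212,237), top (440,230). I'll look closer at both.

Run:
```python
import cv2, numpy as np
s=cv2.imread("pics/scene0.png"); t=cv2.imread("pics/top0.png")
f=lambda im,x,y,w,h,k:cv2.resize(im[y:y+h,x:x+w],None,fx=k,fy=k,interpolation=cv2.INTER_CUBIC)
a=f(s,185,220,80,60,5); b=f(s,300,240,80,60,5); c=f(t,400,200,80,60,5); d=f(t,260,165,80,60,5)
im=np.vstack([np.hstack([a,b]),np.hstack([c,d])])
cv2.imwrite("pics/crop1.png",cv2.convertScaleAbs(im,alpha=1.4))
```

```text
(no output)
```

View pics/crop1.png

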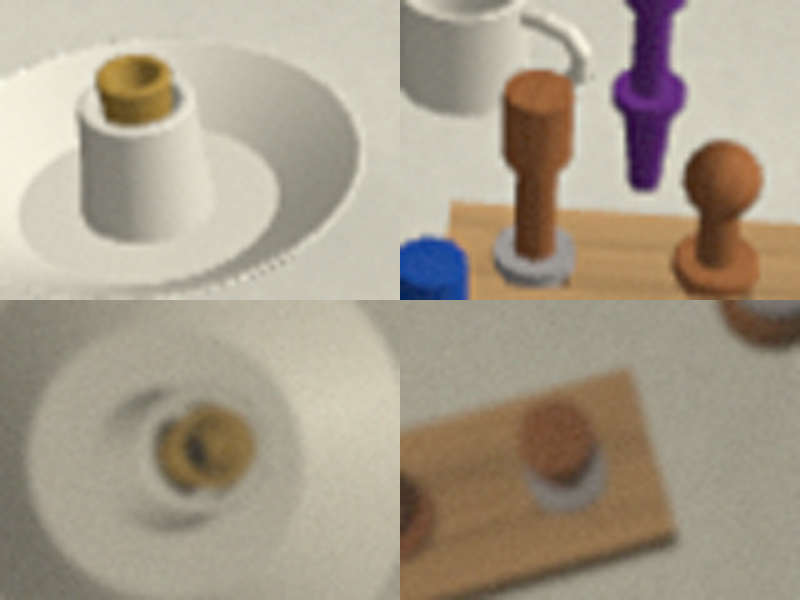

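```bash
cat > h.py <<'E'
from workcell import env
import numpy as np
def ray(n,u,v):
    p=env.camera_params(n); V=np.array(p["view"]); R,t=V[:3,:3],V[:3,3]
    d=R.T@np.array([(u-p["cx"])/p["fx"],-(v-p["cy"])/p["fy"],-1.]); return -R.T@t, d/np.linalg.norm(d)
def plane(n,uv,z):
    o,d=ray(n,*uv); return (o+d*(z-o[2])/d[2]).round(4)
def tri(a,b):
    A=np.zeros((3,3));y=np.zeros(3);R=[]
    for n,uv in(("scene",a),("top",b)):
        o,d=ray(n,*uv);P=np.eye(3)-np.outer(d,d);A+=P;y+=P@o;R.append((P,o))
    x=np.linalg.solve(A,y);return x.round(4),[round(np.linalg.norm(P@(x-o))*1e3,1) for P,o in R]
def proj(n,X):
    p=env.camera_params(n);c=(np.array(p["view"])@np.r_[X,1])[:3]
    return p["cx"]+p["fx"]*c[0]/-c[2], p["cy"]-p["fy"]*c[1]/-c[2]
E
python3 - <<'E'
from h import *
for nm,a,b,z in (("mouth",(211.6,234.8),(441.2,229.2),.085),("post_top",(327.2,258),(291.6,191.9),.154)):
    print(nm,plane("scene",a,z),plane("top",b,z),tri(a,b))
print("dish boss base c?",plane("top",(436.5,231),.034))
c=[plane("top",q,.06)[:2] for q in((204,207),(307,180),(315,213),(212,240))];print("rack",c,np.mean(c,0))
print("blue",plane("top",(295,142),.144),"purple",plane("top",(289,263),.144),"purple tip",plane("scene",(348.5,277),0), "blue tip",plane("scene",(305,346),0),"jar",plane("top",(335,157),.075))
E
```

```text
mouth [ 0.5178 -0.2166  0.085 ] [ 0.5166 -0.2165  0.085 ] (array([ 0.5168, -0.217 ,  0.0841]), [np.float64(0.3), np.float64(0.3)])
post_top [0.5853 0.0997 0.154 ] [0.5833 0.0969 0.154 ] (array([0.5833, 0.098 , 0.1521]), [np.float64(1.0), np.float64(1.0)])
dish boss base c? [ 0.5169 -0.2206  0.034 ]
rack [array([0.5655, 0.291 ]), array([0.6257, 0.0681]), array([0.5532, 0.0504]), array([0.4939, 0.2723])] [0.559575 0.17045 ]
blue [0.6862 0.0912 0.144 ] purple [0.444  0.1015 0.144 ] purple tip [0.4463 0.107  0.    ] blue tip [0.6928 0.0942 0.    ] jar [0.6733 0.0076 0.075 ]
```

```bash
python3 -m pendant '[{"fingers":85,"delta_pos":[-39,-24,0],"angular":[0,0,0]},{"fingers":85,"delta_pos":[-39,-24,0],"angular":[0,0,0]},{"fingers":85,"delta_pos":[-39,-24,0],"angular":[0,0,0]},{"fingers":85,"delta_pos":[-39,-24,0],"angular":[0,0,0]},{"fingers":85,"delta_pos":[-39,-24,0],"angular":[0,0,0]},{"fingers":85,"delta_pos":[-39,-24,0],"angular":[0,0,0]},{"fingers":85,"delta_pos":[-39,-24,0],"angular":[0,0,0]},{"fingers":85,"delta_pos":[-39,-24,0],"angular":[0,0,0]},{"fingers":85,"delta_pos":[-39,-24,0],"angular":[0,0,0]},{"fingers":85,"delta_pos":[-39,-24,0],"angular":[0,0,0]},{"fingers":85,"delta_pos":[-39,-24,0],"angular":[0,0,0]},{"fingers":85,"delta_pos":[-39,-24,0],"angular":[0,0,0]}]' 40
python3 -m pendant '[{"fingers":60,"delta_pos":[0,0,0],"angular":[0,0,0.133]},{"fingers":60,"delta_pos":[0,0,0],"angular":[0,0,0.133]},{"fingers":60,"delta_pos":[0,0,0],"angular":[0,0,0.133]},{"fingers":60,"delta_pos":[0,0,0],"angular":[0,0,0.133]},{"fingers":60,"delta_pos":[0,0,0],"angular":[0,0,0.133]},{"fingers":60,"delta_pos":[0,0,0],"angular":[0,0,0.133]},{"fingers":60,"delta_pos":[0,0,0],"angular":[0,0,0.133]},{"fingers":60,"delta_pos":[0,0,0],"angular":[0,0,0.133]},{"fingers":60,"delta_pos":[0,0,0],"angular":[0,0,0]}]'
cat >> h.py <<'E'
from scipy.spatial.transform import Rotation as Rn
def go(X):
    s=env.get_state(); q=s["orientation"]; R=Rn.from_quat([*q[1:],q[0]])
    M=R.as_matrix(); print("t",round(s["clock"],2),"tcp",np.round(s["tcp_pos"],4),"F",np.round(s["wrist_force"],2),"gap",round(s["finger_gap"],4),"j",np.round(s["joint_pos"],2))
    print("M",M.round(3).tolist(),"need mm",(M.T@(np.array(X)-s["tcp_pos"])*1e3).round(1))
E
python3 -c "
from h import *
go([.5845,.0975,.2305])"
```

```text
clock: 1.3
tcp_pos: [0.5246, 0.1629, 0.231]
orientation: [-0.0, 0.123, 0.992, 0.0]
wrist_force: [0.6, 1.3, 0.5]
finger_gap: 0.085
clock: 2.2
tcp_pos: [0.5235, 0.1645, 0.2308]
orientation: [-0.0, 0.609, 0.793, -0.0]
wrist_force: [0.4, 0.2, 0.2]
finger_gap: 0.0597
t 2.2 tcp [0.5235 0.1645 0.2308] F [0.43 0.17 0.21] gap 0.0597 j [ 0.16  0.26 -0.02  1.29  0.    1.47]
M [[-0.258, 0.966, -0.001], [0.966, 0.258, -0.0], [0.0, -0.001, -1.0]] need mm [-80.4  41.7   0.3]
```

```bash
python3 -m pendant '[{"fingers":60,"delta_pos":[-40,21,0],"angular":[0,0,0]},{"fingers":60,"delta_pos":[-40.4,20.7,0],"angular":[0,0,0]},{"fingers":60,"delta_pos":[0,0,0],"angular":[0,0,0]},{"fingers":60,"delta_pos":[0,0,20],"angular":[0,0,0]},{"fingers":60,"delta_pos":[0,0,20],"angular":[0,0,0]},{"fingers":60,"delta_pos":[0,0,20],"angular":[0,0,0]},{"fingers":60,"delta_pos":[0,0,0],"angular":[0,0,0]}]'
python3 - <<'E'
from h import *; import cv2
go([.5845,.0975,.120])
im=env.read_camera("scene")[170:320,240:440]
cv2.imwrite("pics/pre.png",cv2.convertScaleAbs(cv2.resize(im,None,fx=4,fy=4,interpolation=cv2.INTER_CUBIC),alpha=1.3))
print(proj("scene",[.5845,.0975,.153]))
E
```

```text
clock: 2.9
tcp_pos: [0.5823, 0.0978, 0.1681]
orientation: [-0.003, 0.608, 0.794, -0.002]
wrist_force: [0.0, 0.2, -0.1]
finger_gap: 0.0603
t 2.9 tcp [0.5823 0.0978 0.1681] F [ 0.01  0.18 -0.1 ] gap 0.0603 j [ 0.03  0.37 -0.03  1.18  0.    1.34]
M [[-0.26, 0.965, -0.006], [0.965, 0.26, 0.0], [0.002, -0.006, -1.0]] need mm [-0.9  2.3 48.1]
(np.float64(326.30255715015), np.float64(257.91043168613294))
```

View pics/pre.png

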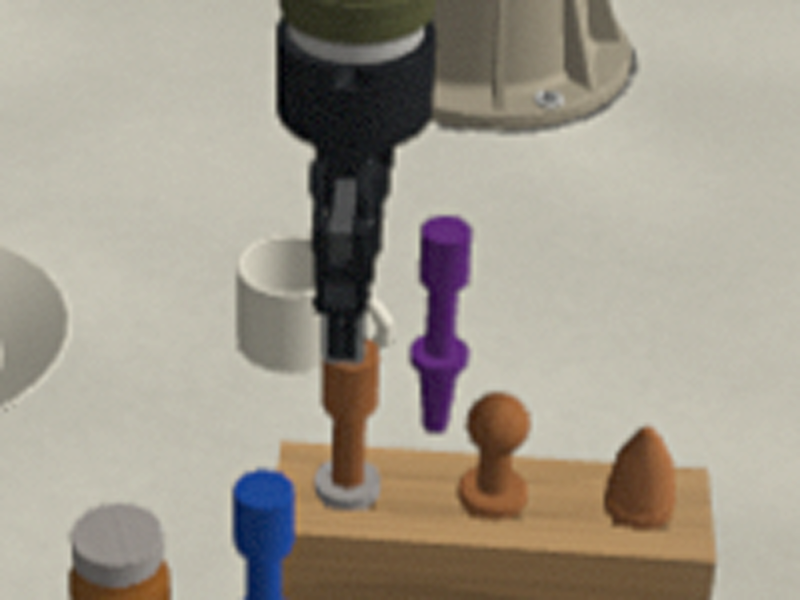

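The finger hangs over the post's head (crop column 345 against 350) and is clear of the pestle and both decoys, so I'll descend and grip.

```bash
python3 -m pendant '[{"fingers":60,"delta_pos":[-1,2,16],"angular":[0,0,0]},{"fingers":60,"delta_pos":[0,0,16],"angular":[0,0,0]},{"fingers":60,"delta_pos":[0,0,16],"angular":[0,0,0]},{"fingers":60,"delta_pos":[0,0,0],"angular":[0,0,0]},{"fingers":20,"delta_pos":[0,0,0],"angular":[0,0,0]},{"fingers":20,"delta_pos":[0,0,0],"angular":[0,0,0]},{"fingers":20,"delta_pos":[0,0,0],"angular":[0,0,0]},{"fingers":20,"delta_pos":[0,0,0],"angular":[0,0,0]},{"fingers":20,"delta_pos":[0,0,0],"angular":[0,0,0]}]' 50
python3 -m pendant '[{"fingers":20,"delta_pos":[0,0,-20],"angular":[0,0,0]},{"fingers":20,"delta_pos":[0,0,-30],"angular":[0,0,0]},{"fingers":20,"delta_pos":[0,0,-40],"angular":[0,0,0]},{"fingers":20,"delta_pos":[0,0,-40],"angular":[0,0,0]},{"fingers":20,"delta_pos":[0,0,-30],"angular":[0,0,0]},{"fingers":20,"delta_pos":[0,0,0],"angular":[0,0,0]},{"fingers":20,"delta_pos":[0,0,0],"angular":[0,0,0]}]'
python3 -c "
from h import *
go([.517,-.2167,.280])"
```

```text
clock: 3.85
tcp_pos: [0.5876, 0.0971, 0.1249]
orientation: [0.001, 0.609, 0.793, 0.001]
wrist_force: [-3.1, -0.0, 5.8]
finger_gap: 0.0286
clock: 4.55
tcp_pos: [0.5874, 0.0972, 0.2833]
orientation: [0.0, 0.609, 0.793, 0.0]
wrist_force: [-0.4, -0.6, -2.6]
finger_gap: 0.029
t 4.55 tcp [0.5874 0.0972 0.2833] F [-0.36 -0.59 -2.61] gap 0.029 j [0.03 0.35 0.22 1.44 0.   1.34]
M [[-0.258, 0.966, 0.001], [0.966, 0.258, 0.0], [-0.0, 0.001, -1.0]] need mm [-285.1 -149.     3.1]
```

```bash
python3 -m pendant '[{"fingers":20,"delta_pos":[-15,-8,0],"angular":[0,0,0]},{"fingers":20,"delta_pos":[-30,-16,0],"angular":[0,0,0]},{"fingers":20,"delta_pos":[-38,-19,0],"angular":[0,0,0]},{"fingers":20,"delta_pos":[-38,-19,0],"angular":[0,0,0]},{"fingers":20,"delta_pos":[-38,-19,0],"angular":[0,0,0]},{"fingers":20,"delta_pos":[-38,-20,0],"angular":[0,0,0]},{"fingers":20,"delta_pos":[-38,-20,0],"angular":[0,0,0]},{"fingers":20,"delta_pos":[-30,-17,0],"angular":[0,0,0]},{"fingers":20,"delta_pos":[-20,-11,20],"angular":[0,0,0]},{"fingers":20,"delta_pos":[0,0,20],"angular":[0,0,0]},{"fingers":20,"delta_pos":[0,0,20],"angular":[0,0,0]},{"fingers":20,"delta_pos":[0,0,0],"angular":[0,0,0]}]'
python3 - <<'E'
from h import *; import cv2
go([.517,-.2167,.220])
f=lambda n,x,y,w,h,k:cv2.resize(env.read_camera(n)[y:y+h,x:x+w],None,fx=k,fy=k,interpolation=cv2.INTER_CUBIC)
im=np.hstack([f("scene",170,160,80,120,5),f("top",400,190,80,120,5)])
cv2.imwrite("pics/over.png",cv2.convertScaleAbs(im,alpha=1.4))
E
```

```text
clock: 5.75
tcp_pos: [0.5132, -0.216, 0.2182]
orientation: [-0.005, 0.61, 0.793, -0.001]
wrist_force: [0.6, 0.0, -3.1]
finger_gap: 0.0292
t 5.75 tcp [ 0.5132 -0.216   0.2182] F [ 0.57  0.05 -3.1 ] gap 0.0292 j [-0.54  0.29 -0.02  1.27 -0.    0.77]
M [[-0.257, 0.966, -0.008], [0.966, 0.257, 0.005], [0.007, -0.007, -1.0]] need mm [-1.7  3.5 -1.8]
```

View pics/over.png

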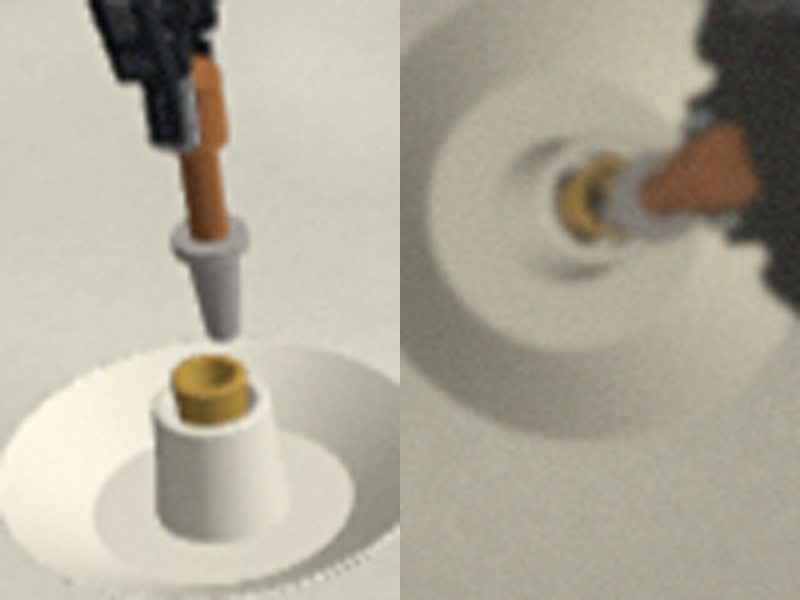

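Run:
```python
from h import *
go([.517,-.2167,.220])
for h in (0,.054,.108,.144): print(h,np.round(proj("scene",[.5135,-.216,.103+h]),1),np.round(proj("top",[.5135,-.216,.103+h]),1))
print("mouth",proj("scene",[.517,-.2167,.085]),proj("top",[.517,-.2167,.085]))
```

```text
t 5.85 tcp [ 0.5153 -0.2165  0.2219] F [ 0.7  -0.11 -1.74] gap 0.0285 j [-0.54  0.29 -0.01  1.27 -0.    0.77]
M [[-0.258, 0.966, -0.003], [0.966, 0.258, 0.002], [0.002, -0.002, -1.0]] need mm [-0.7  1.6  1.9]
0 [212.  227.7] [443.5 229.9]
0.054 [209.7 208.3] [451.5 227.6]
0.108 [207.3 188. ] [460.6 225. ]
0.144 [205.6 173.9] [467.4 223.1]
mouth (np.float64(211.74425589411595), np.float64(234.61816547314194)) (np.float64(441.2901013216723), np.float64(228.99977501215378))
```

Run:
```python
from h import *
print(tri((211.5,207.7),(449.2,228.6)), plane("scene",(211.5,207.7),.157),plane("top",(449.2,228.6),.157))
print(plane("scene",(214.1,226.8),.103))
print("pic tcp .5132 -.216 (scene), ~.5145 (top)")
```

```text
(array([ 0.5117, -0.2115,  0.1586]), [np.float64(0.6), np.float64(0.6)]) [ 0.5095 -0.2136  0.157 ] [ 0.5116 -0.2114  0.157 ]
[ 0.5085 -0.2133  0.103 ]
pic tcp .5132 -.216 (scene), ~.5145 (top)
```

```bash
python3 -m pendant '[{"fingers":20,"delta_pos":[-4,0.5,0],"angular":[0,0,0]},{"fingers":20,"delta_pos":[0,0,14],"angular":[0,0,0]},{"fingers":20,"delta_pos":[0,0,0],"angular":[0,0,0]},{"fingers":20,"delta_pos":[0,0,0],"angular":[0,0,0]},{"fingers":20,"delta_pos":[0,0,0],"angular":[0,0,0]}]'
python3 - <<'E'
from h import *; import cv2
go([.517,-.2167,.220])
f=lambda n,x,y,w,h,k:cv2.resize(env.read_camera(n)[y:y+h,x:x+w],None,fx=k,fy=k,interpolation=cv2.INTER_CUBIC)
im=np.hstack([f("scene",190,190,50,75,8),f("top",420,195,50,75,8)])
cv2.imwrite("pics/over2.png",cv2.convertScaleAbs(im,alpha=1.4))
E
```

```text
clock: 6.35
tcp_pos: [0.5186, -0.2205, 0.2103]
orientation: [0.001, 0.609, 0.793, 0.0]
wrist_force: [0.2, 0.3, -1.9]
finger_gap: 0.029
t 6.35 tcp [ 0.5186 -0.2205  0.2103] F [ 0.22  0.34 -1.9 ] gap 0.029 j [-0.54  0.3  -0.03  1.24  0.    0.76]
M [[-0.258, 0.966, 0.001], [0.966, 0.258, -0.001], [-0.001, 0.001, -1.0]] need mm [ 4.1 -0.5 -9.8]
```

View pics/over2.png

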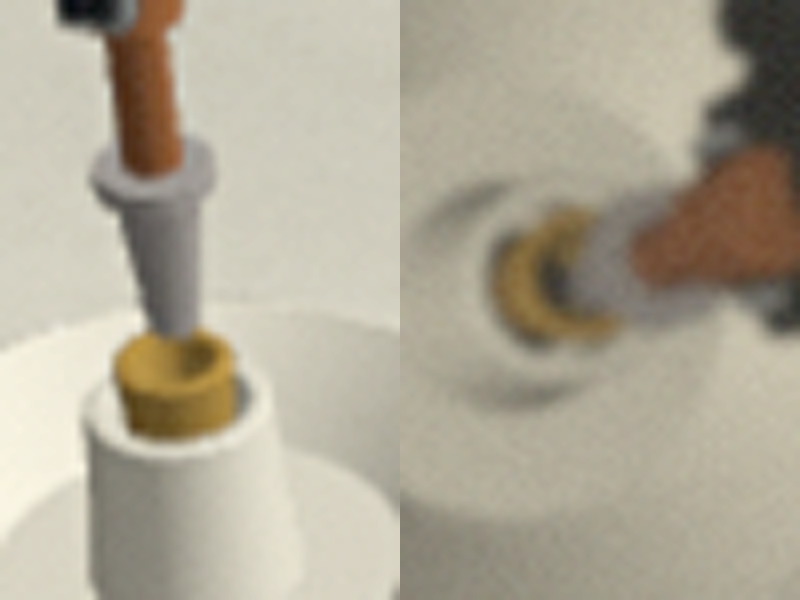

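Tip at crop (177,330), mouth centre at (176,362): aligned to about 1.5 mm. I'll lower it.

```bash
python3 -m pendant '[{"fingers":20,"delta_pos":[0,0,8],"angular":[0,0,0]},{"fingers":20,"delta_pos":[0,0,6],"angular":[0,0,0]},{"fingers":20,"delta_pos":[0,0,6],"angular":[0,0,0]},{"fingers":20,"delta_pos":[0,0,0],"angular":[0,0,0]}]'
python3 -m pendant '[{"fingers":20,"delta_pos":[0,0,8],"angular":[0,0,0]},{"fingers":20,"delta_pos":[0,0,8],"angular":[0,0,0]},{"fingers":20,"delta_pos":[0,0,6],"angular":[0,0,0]},{"fingers":20,"delta_pos":[0,0,0],"angular":[0,0,0]}]'
```

```text
clock: 6.85
tcp_pos: [0.5182, -0.22, 0.1882]
orientation: [-0.0, 0.609, 0.793, 0.0]
wrist_force: [1.8, 1.1, -2.6]
finger_gap: 0.0282
clock: 7.25
tcp_pos: [0.5185, -0.2202, 0.1664]
orientation: [-0.0, 0.609, 0.793, 0.0]
wrist_force: [4.8, -0.5, -5.5]
finger_gap: 0.0286
```

```bash
python3 -m pendant '[{"fingers":20,"delta_pos":[0,1.5,0],"angular":[0,0,0]},{"fingers":20,"delta_pos":[0,0,0],"angular":[0,0,0]}]'
python3 -m pendant '[{"fingers":20,"delta_pos":[0,0.5,3],"angular":[0,0,0]},{"fingers":20,"delta_pos":[0,0,3],"angular":[0,0,0]},{"fingers":20,"delta_pos":[0,0,0],"angular":[0,0,0]}]'
```

```text
clock: 7.45
tcp_pos: [0.5191, -0.2199, 0.1668]
orientation: [-0.001, 0.609, 0.793, -0.0]
wrist_force: [2.9, -0.0, -2.9]
finger_gap: 0.0287
clock: 7.75
tcp_pos: [0.5198, -0.2198, 0.1608]
orientation: [-0.0, 0.609, 0.793, -0.0]
wrist_force: [0.6, 0.6, -4.5]
finger_gap: 0.0285
```

```bash
python3 -m pendant '[{"fingers":20,"delta_pos":[0,0,2],"angular":[0,0,0]},{"fingers":20,"delta_pos":[0,0,0],"angular":[0,0,0]}]'
python3 -m pendant '[{"fingers":20,"delta_pos":[0,0,1.5],"angular":[0,0,0]},{"fingers":20,"delta_pos":[0,0,0],"angular":[0,0,0]}]'
```

```text
clock: 7.95
tcp_pos: [0.5199, -0.22, 0.1595]
orientation: [0.0, 0.609, 0.793, -0.0]
wrist_force: [1.4, -0.3, -0.0]
finger_gap: 0.0288
clock: 8.15
tcp_pos: [0.52, -0.2201, 0.1581]
orientation: [0.0, 0.609, 0.793, -0.0]
wrist_force: [-0.0, -1.0, 2.3]
finger_gap: 0.0286
```

```bash
python3 -m pendant '[{"fingers":34,"delta_pos":[0,0,0],"angular":[0,0,0]},{"fingers":60,"delta_pos":[0,0,0],"angular":[0,0,0]},{"fingers":60,"delta_pos":[0,0,0],"angular":[0,0,0]},{"fingers":60,"delta_pos":[0,0,0],"angular":[0,0,0]}]'
python3 -m pendant '[{"fingers":60,"delta_pos":[0,0,-20],"angular":[0,0,0]},{"fingers":60,"delta_pos":[0,0,-30],"angular":[0,0,0]},{"fingers":60,"delta_pos":[0,0,-25],"angular":[0,0,0]},{"fingers":0,"delta_pos":[0,0,0],"angular":[0,0,0]},{"fingers":0,"delta_pos":[0,0,0],"angular":[0,0,0]},{"fingers":0,"delta_pos":[0,0,0],"angular":[0,0,0]},{"fingers":0,"delta_pos":[0,0,0],"angular":[0,0,0]},{"fingers":0,"delta_pos":[0,0,0],"angular":[0,0,0]}]'
python3 - <<'E'
from h import *; import cv2
go([.517,-.2167,.195])
f=lambda n,x,y,w,h,k:cv2.resize(env.read_camera(n)[y:y+h,x:x+w],None,fx=k,fy=k,interpolation=cv2.INTER_CUBIC)
im=np.hstack([f("scene",170,150,80,110,5),f("top",400,170,80,110,5)])
cv2.imwrite("pics/placed.png",cv2.convertScaleAbs(im,alpha=1.4))
E
```

```text
clock: 8.55
tcp_pos: [0.5199, -0.2197, 0.1575]
orientation: [-0.0, 0.609, 0.793, 0.0]
wrist_force: [0.1, 0.4, 0.0]
finger_gap: 0.0602
clock: 9.35
tcp_pos: [0.5196, -0.2196, 0.2317]
orientation: [-0.001, 0.609, 0.793, -0.0]
wrist_force: [-0.3, -0.3, -1.2]
finger_gap: -0.0
t 9.35 tcp [ 0.5196 -0.2196  0.2317] F [-0.31 -0.31 -1.22] gap -0.0 j [-0.54  0.29  0.02  1.3   0.    0.77]
M [[-0.258, 0.966, -0.002], [0.966, 0.258, 0.001], [0.001, -0.001, -1.0]] need mm [ 3.4 -1.7 36.7]
```

View pics/placed.png

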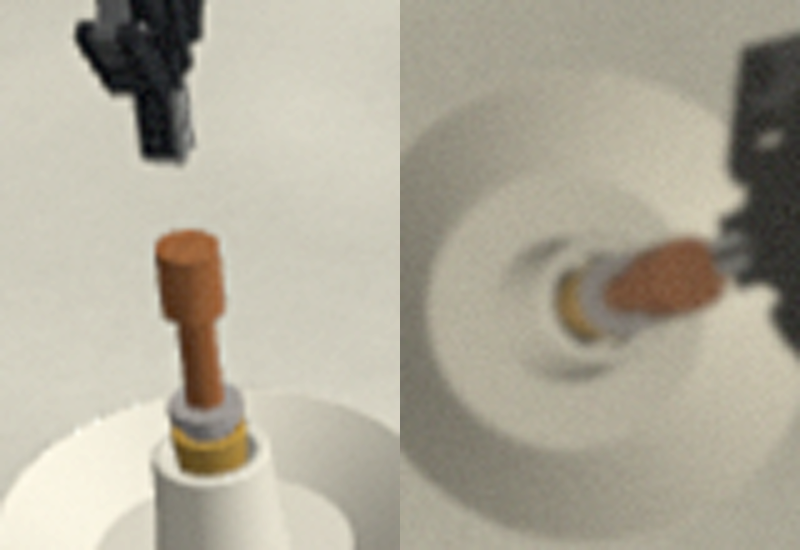

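The post stands upright in the bush, head top at crop (187,245). Now I'll centre over it and tap.

```bash
python3 -m pendant '[{"fingers":0,"delta_pos":[3.4,-1.7,0],"angular":[0,0,0]},{"fingers":0,"delta_pos":[0,0,15],"angular":[0,0,0]},{"fingers":0,"delta_pos":[0,0,15],"angular":[0,0,0]},{"fingers":0,"delta_pos":[0,0,8],"angular":[0,0,0]},{"fingers":0,"delta_pos":[0,0,0],"angular":[0,0,0]},{"fingers":0,"delta_pos":[0,0,0],"angular":[0,0,0]}]'
for i in 1; do python3 -m pendant '[{"fingers":0,"delta_pos":[0,0,1],"angular":[0,0,0]},{"fingers":0,"delta_pos":[0,0,1],"angular":[0,0,0]},{"fingers":0,"delta_pos":[0,0,1],"angular":[0,0,0]}]'
python3 -m pendant '[{"fingers":0,"delta_pos":[0,0,1],"angular":[0,0,0]},{"fingers":0,"delta_pos":[0,0,1],"angular":[0,0,0]}]'; python3 -m pendant '[{"fingers":0,"delta_pos":[0,0,1],"angular":[0,0,0]},{"fingers":0,"delta_pos":[0,0,1],"angular":[0,0,0]}]'; done
```

```text
clock: 10.05
tcp_pos: [0.5176, -0.217, 0.1951]
orientation: [0.0, 0.609, 0.793, 0.0]
wrist_force: [-0.2, 0.1, 0.2]
finger_gap: 0.0001
clock: 10.35
tcp_pos: [0.5178, -0.2171, 0.1922]
orientation: [0.0, 0.609, 0.793, 0.0]
wrist_force: [0.5, -0.5, 0.3]
finger_gap: -0.0
clock: 10.55
tcp_pos: [0.5176, -0.217, 0.1898]
orientation: [0.0, 0.609, 0.793, 0.0]
wrist_force: [0.5, 0.0, 0.3]
finger_gap: -0.0
clock: 10.75
tcp_pos: [0.5175, -0.217, 0.1877]
orientation: [-0.0, 0.609, 0.793, 0.0]
wrist_force: [-0.3, 0.1, 0.0]
finger_gap: -0.0002
```

```bash
python3 -m pendant '[{"fingers":0,"delta_pos":[0,0,1],"angular":[0,0,0]}]'
python3 -m pendant '[{"fingers":0,"delta_pos":[0,0,1],"angular":[0,0,0]}]'
python3 -m pendant '[{"fingers":0,"delta_pos":[0,0,1],"angular":[0,0,0]}]'
python3 -m pendant '[{"fingers":0,"delta_pos":[0,0,1],"angular":[0,0,0]}]'
```

```text
clock: 10.85
tcp_pos: [0.5175, -0.217, 0.1867]
orientation: [-0.0, 0.609, 0.793, 0.0]
wrist_force: [-0.3, 0.6, 0.0]
finger_gap: -0.0001
clock: 10.95
tcp_pos: [0.5175, -0.217, 0.1857]
orientation: [-0.0, 0.609, 0.793, 0.0]
wrist_force: [-0.4, -0.3, 0.5]
finger_gap: -0.0002
clock: 11.05
tcp_pos: [0.5177, -0.2171, 0.1849]
orientation: [0.0, 0.609, 0.793, 0.0]
wrist_force: [-0.2, -0.8, 3.2]
finger_gap: -0.0002
clock: 11.15
tcp_pos: [0.5178, -0.2172, 0.1842]
orientation: [0.0, 0.609, 0.793, 0.0]
wrist_force: [-0.5, -0.2, 3.8]
finger_gap: 0.0
```

```bash
python3 -m pendant '[{"fingers":0,"delta_pos":[0,0,1],"angular":[0,0,0]}]'
python3 -m pendant '[{"fingers":0,"delta_pos":[0,0,1],"angular":[0,0,0]}]'
python3 -m pendant '[{"fingers":0,"delta_pos":[0,0,-6],"angular":[0,0,0]},{"fingers":0,"delta_pos":[0,0,-9],"angular":[0,0,0]},{"fingers":0,"delta_pos":[0,0,0],"angular":[0,0,0]},{"fingers":0,"delta_pos":[0,0,0],"angular":[0,0,0]}]'
```

```text
clock: 11.25
tcp_pos: [0.5178, -0.2171, 0.1833]
orientation: [0.001, 0.609, 0.793, 0.0]
wrist_force: [-0.4, 0.3, 4.7]
finger_gap: -0.0
clock: 11.35
tcp_pos: [0.5178, -0.2172, 0.1822]
orientation: [0.0, 0.609, 0.793, 0.0]
wrist_force: [-1.0, 0.0, 3.7]
finger_gap: 0.0001
clock: 11.75
tcp_pos: [0.5178, -0.2172, 0.1971]
orientation: [0.0, 0.609, 0.793, 0.0]
wrist_force: [-0.1, -0.1, -1.1]
finger_gap: 0.0
```

```bash
python3 -m pendant '[{"fingers":0,"delta_pos":[0,0,6],"angular":[0,0,0]},{"fingers":0,"delta_pos":[0,0,5],"angular":[0,0,0]},{"fingers":0,"delta_pos":[0,0,2],"angular":[0,0,0]},{"fingers":0,"delta_pos":[0,0,1],"angular":[0,0,0]}]'
python3 -m pendant '[{"fingers":0,"delta_pos":[0,0,1],"angular":[0,0,0]}]'
python3 -m pendant '[{"fingers":0,"delta_pos":[0,0,1],"angular":[0,0,0]}]'
python3 -m pendant '[{"fingers":0,"delta_pos":[0,0,1],"angular":[0,0,0]}]'
python3 -m pendant '[{"fingers":0,"delta_pos":[0,0,-6],"angular":[0,0,0]},{"fingers":0,"delta_pos":[0,0,-9],"angular":[0,0,0]},{"fingers":0,"delta_pos":[0,0,0],"angular":[0,0,0]},{"fingers":0,"delta_pos":[0,0,0],"angular":[0,0,0]}]'
```

```text
clock: 12.15
tcp_pos: [0.5172, -0.2168, 0.1821]
orientation: [-0.001, 0.609, 0.793, -0.0]
wrist_force: [-1.5, 0.5, 2.9]
finger_gap: -0.0001
clock: 12.25
tcp_pos: [0.5175, -0.217, 0.1819]
orientation: [-0.0, 0.609, 0.793, 0.0]
wrist_force: [-0.7, 0.6, 2.6]
finger_gap: -0.0001
clock: 12.35
tcp_pos: [0.5176, -0.217, 0.1812]
orientation: [0.0, 0.609, 0.793, 0.0]
wrist_force: [-1.2, 0.1, 3.9]
finger_gap: -0.0001
clock: 12.45
tcp_pos: [0.5176, -0.217, 0.1802]
orientation: [0.0, 0.609, 0.793, 0.0]
wrist_force: [-1.6, 0.6, 4.3]
finger_gap: 0.0001
clock: 12.85
tcp_pos: [0.5179, -0.2172, 0.1953]
orientation: [0.001, 0.609, 0.793, 0.0]
wrist_force: [-0.6, 0.4, 0.2]
finger_gap: -0.0
```

Tap 2 is done, down 5 mm in total. Tap 3 follows.

```bash
python3 -m pendant '[{"fingers":0,"delta_pos":[0,0,6],"angular":[0,0,0]},{"fingers":0,"delta_pos":[0,0,5],"angular":[0,0,0]},{"fingers":0,"delta_pos":[0,0,2],"angular":[0,0,0]},{"fingers":0,"delta_pos":[0,0,1],"angular":[0,0,0]},{"fingers":0,"delta_pos":[0,0,1],"angular":[0,0,0]}]'
python3 -m pendant '[{"fingers":0,"delta_pos":[0,0,1],"angular":[0,0,0]}]'
python3 -m pendant '[{"fingers":0,"delta_pos":[0,0,1],"angular":[0,0,0]}]'
python3 -m pendant '[{"fingers":0,"delta_pos":[0,0,1],"angular":[0,0,0]}]'
python3 -m pendant '[{"fingers":0,"delta_pos":[0,0,-6],"angular":[0,0,0]},{"fingers":0,"delta_pos":[0,0,-9],"angular":[0,0,0]},{"fingers":0,"delta_pos":[0,0,0],"angular":[0,0,0]},{"fingers":0,"delta_pos":[0,0,0],"angular":[0,0,0]}]'
```

```text
clock: 13.35
tcp_pos: [0.5175, -0.2169, 0.1799]
orientation: [-0.0, 0.609, 0.793, 0.0]
wrist_force: [-0.1, 1.1, 3.1]
finger_gap: 0.0002
clock: 13.45
tcp_pos: [0.5176, -0.217, 0.1792]
orientation: [0.0, 0.609, 0.793, 0.0]
wrist_force: [-0.5, 1.0, 3.5]
finger_gap: 0.0
clock: 13.55
tcp_pos: [0.5176, -0.217, 0.1782]
orientation: [0.0, 0.609, 0.793, 0.0]
wrist_force: [-0.8, 0.8, 4.2]
finger_gap: -0.0
clock: 13.65
tcp_pos: [0.5177, -0.2171, 0.1773]
orientation: [0.0, 0.609, 0.793, 0.0]
wrist_force: [-1.3, 1.2, 8.4]
finger_gap: 0.0002
clock: 14.05
tcp_pos: [0.5179, -0.2172, 0.1921]
orientation: [0.0, 0.609, 0.793, 0.0]
wrist_force: [-0.3, -0.2, -0.3]
finger_gap: -0.0002
```

The stop is met at about z = 0.1775. Tap 4 is the firm one, in fine steps.

```bash
python3 -m pendant '[{"fingers":0,"delta_pos":[0,0,6],"angular":[0,0,0]},{"fingers":0,"delta_pos":[0,0,5],"angular":[0,0,0]},{"fingers":0,"delta_pos":[0,0,2],"angular":[0,0,0]},{"fingers":0,"delta_pos":[0,0,1],"angular":[0,0,0]},{"fingers":0,"delta_pos":[0,0,0.5],"angular":[0,0,0]}]'
python3 -m pendant '[{"fingers":0,"delta_pos":[0,0,0.5],"angular":[0,0,0]}]'
python3 -m pendant '[{"fingers":0,"delta_pos":[0,0,0.4],"angular":[0,0,0]}]'
```

```text
clock: 14.55
tcp_pos: [0.5174, -0.2169, 0.1773]
orientation: [-0.0, 0.609, 0.793, 0.0]
wrist_force: [-0.6, 0.7, 2.8]
finger_gap: 0.0
clock: 14.65
tcp_pos: [0.5176, -0.217, 0.1773]
orientation: [0.0, 0.609, 0.793, 0.0]
wrist_force: [-1.5, 1.2, 6.3]
finger_gap: 0.0002
clock: 14.75
tcp_pos: [0.5177, -0.2171, 0.1772]
orientation: [0.001, 0.609, 0.793, 0.0]
wrist_force: [-1.8, 0.6, 8.6]
finger_gap: 0.0002
```

```bash
python3 -m pendant '[{"fingers":0,"delta_pos":[0,0,0.5],"angular":[0,0,0]}]'
python3 -m pendant '[{"fingers":0,"delta_pos":[0,0,0.5],"angular":[0,0,0]}]'
python3 -m pendant '[{"fingers":0,"delta_pos":[0,0,0.5],"angular":[0,0,0]}]'
```

```text
clock: 14.85
tcp_pos: [0.5179, -0.2172, 0.1771]
orientation: [0.001, 0.609, 0.793, 0.0]
wrist_force: [-1.4, 1.7, 9.4]
finger_gap: 0.0002
clock: 14.95
tcp_pos: [0.518, -0.2172, 0.177]
orientation: [0.001, 0.609, 0.793, 0.0]
wrist_force: [-2.0, 1.4, 10.6]
finger_gap: -0.0003
clock: 15.05
tcp_pos: [0.5181, -0.2173, 0.1768]
orientation: [0.001, 0.609, 0.793, 0.0]
wrist_force: [-3.0, 1.8, 12.1]
finger_gap: -0.0002
```

```bash
python3 -m pendant '[{"fingers":0,"delta_pos":[0,0,0.5],"angular":[0,0,0]},{"fingers":0,"delta_pos":[0,0,0.5],"angular":[0,0,0]}]'
python3 -m pendant '[{"fingers":0,"delta_pos":[0,0,0.5],"angular":[0,0,0]},{"fingers":0,"delta_pos":[0,0,0.5],"angular":[0,0,0]}]'
python3 -m pendant '[{"fingers":0,"delta_pos":[0,0,0.4],"angular":[0,0,0]}]'
```

```text
clock: 15.25
tcp_pos: [0.5183, -0.2174, 0.1765]
orientation: [0.002, 0.609, 0.793, 0.0]
wrist_force: [-3.2, 1.1, 15.8]
finger_gap: -0.0001
clock: 15.45
tcp_pos: [0.5186, -0.2175, 0.1762]
orientation: [0.002, 0.609, 0.793, 0.0]
wrist_force: [-3.1, 2.0, 19.9]
finger_gap: -0.0
clock: 15.55
tcp_pos: [0.5187, -0.2176, 0.1761]
orientation: [0.003, 0.609, 0.793, 0.0]
wrist_force: [-4.5, 2.7, 20.4]
finger_gap: -0.0
```

```bash
python3 -m pendant '[{"fingers":0,"delta_pos":[0,0,-4],"angular":[0,0,0]},{"fingers":0,"delta_pos":[0,0,-8],"angular":[0,0,0]},{"fingers":0,"delta_pos":[0,0,-20],"angular":[0,0,0]},{"fingers":0,"delta_pos":[0,0,-30],"angular":[0,0,0]},{"fingers":0,"delta_pos":[0,0,-20],"angular":[0,0,0]},{"fingers":0,"delta_pos":[0,0,0],"angular":[0,0,0]},{"fingers":0,"delta_pos":[0,0,0],"angular":[0,0,0]}]'
python3 - <<'E'
from h import *; import cv2
cv2.imwrite("pics/end.png",cv2.convertScaleAbs(cv2.resize(env.read_camera("scene")[150:350,150:420],None,fx=2.9,fy=2.9,interpolation=cv2.INTER_CUBIC),alpha=1.3))
E
```

```text
clock: 16.25
tcp_pos: [0.5177, -0.2171, 0.2543]
orientation: [0.0, 0.609, 0.793, 0.0]
wrist_force: [0.5, -0.3, -0.9]
finger_gap: -0.0003
```

View pics/end.png

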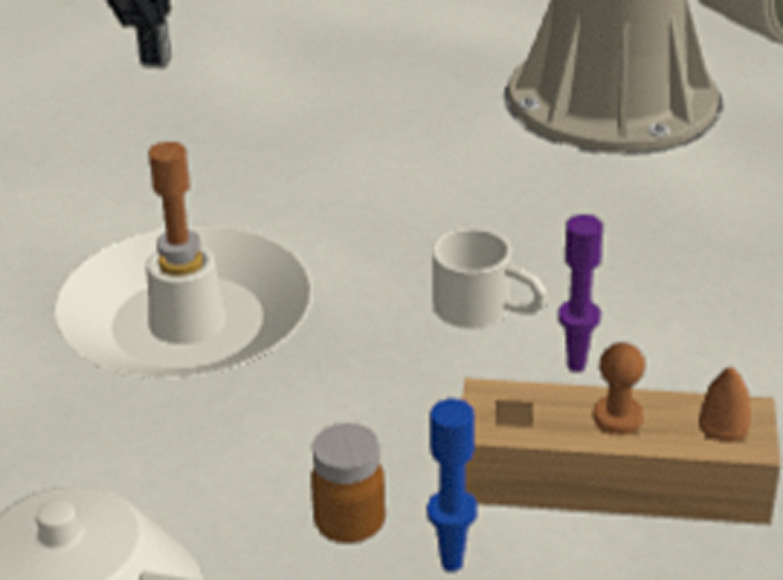

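The post stands upright at crop (170,190) with the bush sunk into the boss. The dish is whole, and the mug, jar, pestle, reamer and decoys are in place.

```bash
python3 -c "
from workcell import env
print(env.hand_in())"
```

```text
the job is handed in; nothing more can be done
None
```

I took the flat-headed post from the rack, stood it in the brass bush, let go, and tapped it down with closed fingertips. The job is handed in, at about 16.3 s on the clock.

- **Taps:** There were four separate taps, with the fingertips lifted about 15 mm between them. The first three sank the post and bush from about 185 mm to 177.3 mm at the head, at 3–8 N, with the stop felt at the end of the third. The fourth pressed on the stop with the force rising steadily to 20.4 N. That is inside the 14–25 N locking range and was the highest reading I saw.
- **Last picture:** The post stands upright with the bush nearly flush, the dish looks whole, and the other things in view look unmoved. The gripper was about 75 mm clear of the head.
- **Not confirmed:** Nothing reports the lock itself, so I judged it from the force and a travel of about 1.5 mm into the stop. The spoon was outside the last picture, but the arm never came near it.
- **Disagreed:** After the grasp the post sat about 4 mm off the gripper's centre, which I corrected from the pictures. During insertion a side force of about 5 N showed a further 1.5–2 mm error, which I also corrected.

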